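Shut three guide bushes into the cassette

ROBOT

A 6-joint arm with a two-finger parallel gripper is mounted at the origin on the work surface. World frame = base frame: x ahead of the robot, y to its left, z up, the work surface at z = 0. Lengths are in m, angles in rad, forces in N, time in s.
With the tool pointing down it reaches from about 0.375 to 0.9 m from the base axis. Payload 3.1 kg.
Tool frame: the origin (TCP) lies midway between the tips of the shut fingers; the grasp point (between the pads) lies 19 mm behind it; z points along the fingers, x is the direction in which the jaws open and shut, and the axes are right-handed (so a half turn about z gives the same grasp; the last joint's range is limited). The gripper opens to 87 mm and grips with 3 to 60 N. Pads are 19 mm wide; open, the fingers measure 117 mm over their backs; the gripper's body (75 mm by 190 mm) begins 51 mm behind the grasp point.
Start: joints at [-1.306, 0.527, 1.433, -0, 1.181, -0.178], TCP at [0.268, -0.565, 0.223] pointing down, gripper open.
Joint ranges: [-3.08, 3.08], [-0.75, 2.2], [0.22, 2.44], [-1.43, 4.57], [0, 2.65], [-2.85, 2.85]. Speed limits (rad/s): [2.79, 2.79, 3.14, 3.14, 3.14, 3.14].

INTERFACE

Orientations are given as a unit quaternion [x, y, z, w].
In Python, from rig import * gives the robot as it stands.
- The arm moves only by the tool drive_tool, never from a script. Its argument "plan" is a list of rows, each an object with "offset": the shift along the tool's x, y, z in cm, a list of three; "delta_rot": the turn, a rotation vector about the tool's x, y, z in degrees, a list of three; "jaw": the finger opening in cm, from 0 to 8.7. In form: [{"offset": [dx, dy, dz], "delta_rot": [wx, wy, wz], "jaw": jaw}, ...]. A call has exactly 8 rows; each row is the pose to reach, as a shift and turn from the pose commanded when the call began, along the tool's axes at that moment; what a row does not reach only later rows make up. A row lasts 1/12 s, in which the tool goes at most 41.7 mm and 7.16 degrees, less where a joint would pass 70% of its speed; a pose out of reach is approached as far as the arm can. A call with a gripper value outside its range is refused whole. The fingers move at their own pace and stop on an object; "squeeze" is the grip in N (left out, the last holds). Time passes only in rows, so rows that repeat a pose let the fingers close, or fill a call up. It gives the time, the measured TCP pose, the force and the opening at its end, in the units of the state.
- get_obs(): the state, without advancing time (a new reading comes with each control period).
- camera(name): name is "scene" or "top" or "wrist"; returns the picture (420x560x3 uint8, red, green, blue); there is no depth.
- calibration(name): a dict with "K" (3x3 intrinsics, pixels), "pose" (4x4, takes a point from camera to world coordinates); the wrist camera has in their place "tool_from_camera" (4x4, takes a point from camera to tool coordinates, whose origin is the TCP and whose axes are the tool frame's). Camera axes: x right, y down, z forward; pixel columns grow to the right and rows downward; lengths in m; the calibration is good to about 2 mm. A picture is of the moment at which its call begins: read the wrist's pose just before it. calibration takes no time and is no camera call.
- hand_in(): hands the job in, once; it reports no verdict.
The state is a dict: "time": time; "q": joint angles; "joint_velocities": joint speeds; "joint_torque": joint torques, N m; "position": TCP position; "tool_rot": TCP orientation; "ft_force": force on the tool from outside, world axes, zero at the start; "moment": the same for the moment, N m; "grip_width": finger opening in m.
Only numpy, scipy, OpenCV 4.12 (cv2) and the standard library are available. Lean on these libraries where they do the work, as an engineer would, in place of code of your own. Each camera call takes 0.05 s, during which the arm holds its last target.

TASK

Push the two loose steel guide bushes, one by one and upright, into the lane of the cassette until all three steel bushes stand in tight single file against the back stop. Then turn the red quarter-turn fastener clockwise until its black slot lines up with the two yellow marks, and after that press the sprung cover fully down onto its frame and finish holding it pressed there: do not let go. Leave the brass bush, the bolt, the mould insert, the wrench and the spray can where they are.

Things in the scene. Friction and masses are not known exactly. Their poses are not given: they have to be found in the camera images.
- cassette: Steel bush cassette, fixed. Origin: on the bench at the foot of the back stop's face, mid-lane; +x runs along the lane from the open mouth into the stop, z up. Lane floor = bench (z = 0). Rails 42 mm high, 34 mm apart, from x = -72 mm to the stop at x = 0. The cover stands over x = -68 to +40, y = -48 to +48 mm. Bushes in tight file have centres at x = -15, -45, -75 mm
- mouth (a point): Middle of the lane's mouth on the bench, at x = -113 mm of the cassette. Two blue guide walls (6 mm thick, 25 mm high) flare out from the rails' front ends (x = -72 mm) at 42 degrees each side, to 107 mm apart here
- file_end (a point): Where the centre of the third (last) bush's underside belongs, x = -75 mm of the cassette: half out in front of the cover's front edge
- cover: Sprung aluminium cover, 108 x 96 x 8 mm, above the cassette; moves only up and down. Origin: its underside plane, above the cassette's origin, same axes; plate centre at x = -14 mm. Raised, its underside is 50 mm above the bench; fully pressed 42 mm (8 mm down, on the frame). Starts to move at about 5 N, about 12 N at the bottom; springs up if let go. May be pressed by its fastener
- fastener (a joint): Turn of the quarter-turn fastener relative to the cover, rad: 0 = slot in line with the yellow marks (slot along the cassette's x axis); positive = turned counter-clockwise seen from above. Starts at 0.8 to 1.45, so it must be turned clockwise. Free to turn from -0.6 to 1.6, stays where it is left (friction 0.06 N m)
- wing (a point): Centre of the fastener's red wing, an upright bar 42 mm long (point x), 12 mm wide (point y), 20 mm high, on a black disc (44 mm wide, 4 mm thick) at the middle of the cover. With the cover raised the wing spans 62 to 82 mm above the bench. The black slot runs along its top (point x). Two yellow marks on the cover, before and behind the disc, lie on the cassette's x axis
- bush_a: Steel guide bush with a dark bore, upright cylinder, 30 mm diameter, 38 mm high, 0.13 kg, already in the lane under the cover, near the stop. Origin: centre of its underside
- bush_b: Loose steel guide bush, same as bush_a, standing on the bench between robot and cassette. Origin: centre of its underside
- bush_c: Loose steel guide bush, same as bush_a, standing on the bench between robot and cassette. Origin: centre of its underside
- brass_bush: Brass bush, 40 mm diameter, 28 mm high, standing at one side; not part of the job. Origin: centre of its underside
- bolt: Dark socket-head bolt standing on its head, 22 mm diameter, 52 mm high, at the other side; not part of the job. Origin: centre of its underside
- insert: Steel mould insert, 90 x 70 x 25 mm, to the left; not part of the job. Origin: centre of its underside
- wrench: Steel wrench lying at the left; not part of the job
- spray: Green spray can, 56 mm diameter, 150 mm high, at the left; not part of the job. Origin: centre of its underside
Not all that is in view belongs to the job. What is shaped like the bush_b but pink is not meant.

How it is judged:
On the way, in this order (a step that is already met when the one before it is completed fails the run):
1. all three steel bushes stand upright in tight single file in the lane (x of bush_a in the frame of cassette between -0.084 and 0 m and y of bush_a in the frame of cassette between -0.012 and 0.012 m and angle between each of bush_a, bush_b, bush_c's own z axis and vertical below 0.1 rad and height (world z) of each of bush_a, bush_b, bush_c below 0.01 m and x of bush_b in the frame of cassette between -0.084 and 0 m and y of bush_b in the frame of cassette between -0.012 and 0.012 m and x of bush_c in the frame of cassette between -0.084 and 0 m and y of bush_c in the frame of cassette between -0.012 and 0.012 m), for 0.2 s.
2. the fastener's slot is in line with the marks, the cover not yet pressed down (value of joint fastener between -0.12 and 0.12 rad and z of cover in the frame of cassette above 0.045 m), for 0.2 s.
3. the cover is pressed fully down (z of cover in the frame of cassette below 0.0435 m and value of joint fastener between -0.12 and 0.12 rad), for 0.2 s.
At the end, for the whole second after the job is handed in: Robot still holding the cover (or its fastener) down: underside within 1.5 mm of the frame and robot touching it with over 3 N; slot within 0.12 rad of the marks; three steel bushes upright in the lane, the last one's centre no more than 84 mm in front of the stop (9 mm slack over the file) (all of step 1 and all of step 3 and contact force between any of the fingers, the arm and cover above 3 N); the arm keeps its last pose, push and grip.
It fails at once if the brass bush is moved more than 25 mm (distance of brass_bush from where it was at the start of the episode above 0.025 m).
It fails at once if the bolt is moved more than 25 mm (distance of bolt from where it was at the start of the episode above 0.025 m).
It fails at once if the mould insert is moved more than 25 mm (distance of insert from where it was at the start of the episode above 0.025 m).
It fails at once if the wrench is moved more than 25 mm (distance of wrench from where it was at the start of the episode above 0.025 m).
It fails at once if the spray can is moved more than 25 mm (distance of spray from where it was at the start of the episode above 0.025 m).
It also fails if it takes over 69 s, if anything falls off the work surface, if the arm or the gripper's body presses on something with over 40 N, if the wrist force passes 120 N, or if a joint passes its speed limit or range.

## Working session

There is one attempt and no reset: what is moved stays moved. The work goes in short steps, Python scripts to look and compute and a tool call to move; the robot and the scene stay as the last step left them, time stands still between calls to the robot, and variables do not carry over. Pictures are saved under pics/ and viewed, and the job is handed in when it is done.

Besides the shell and the picture viewer there is one more tool, called after ">>>" by a JSON object that holds its "method" and its "body", one argument or row to a line. drive_tool: Moves the arm, as the interface text tells. Its arguments: {"type":"object","properties":{"plan":{"type":"array","items":{"type":"object","properties":{"offset":{"type":"array","items":{"type":"number"}},"delta_rot":{"type":"array","items":{"type":"number"}},"jaw":{"type":"number"}}}},"squeeze":{"type":"number"}},"required":["plan"]}

```bash
mkdir -p pics; ls; python3 - <<'E'
from rig import *
import cv2,numpy as np
o=get_obs();print(o)
for n in ["scene","top"]:
    im=camera(n);cv2.imwrite(f"pics/{n}0.png",im[:,:,::-1]);c=calibration(n);print(n,np.round(c["K"],1).tolist(),np.round(c["pose"],4).tolist())
print(calibration("wrist"))
E
```

```text
pics
{'time': 0.0, 'q': array([-1.30653631e+00,  5.28493378e-01,  1.43391281e+00, -2.83863879e-05,
        1.18140869e+00, -1.78502782e-01]), 'joint_velocities': array([ 0.00055537,  0.00063014, -0.00053531, -0.00094913,  0.00068304,
        0.00040627]), 'joint_torque': array([-4.40550593e-04, -4.40043032e+01, -1.76591617e+01,  6.32395735e-02,
        5.81452169e-02, -1.66751497e-04]), 'position': array([ 0.26759307, -0.56399185,  0.22155159]), 'tool_rot': array([ 8.45116999e-01, -5.34580231e-01, -8.27504873e-04, -7.41604148e-04]), 'ft_force': array([-0.30615877, -0.25261391,  0.14486375]), 'moment': array([-0.02451036, -0.0326012 , -0.01505584]), 'grip_width': 0.08711902637911981}
scene [[400.6, 0.0, 284.3], [0.0, 400.6, 206.0], [0.0, 0.0, 1.0]] [[0.0528, 0.8229, -0.5657, 0.9723], [0.9986, -0.0461, 0.0261, 0.0708], [-0.0046, -0.5663, -0.8242, 0.7238], [0.0, 0.0, 0.0, 1.0]]
top [[446.7, 0.0, 280.6], [0.0, 446.7, 207.4], [0.0, 0.0, 1.0]] [[-0.0007, -0.9861, 0.1659, 0.3627], [-0.9999, -0.001, -0.0105, 0.0976], [0.0105, -0.1659, -0.9861, 1.1345], [0.0, 0.0, 0.0, 1.0]]
{'K': array([[291.60064842,   0.        , 280.44851527],
       [  0.        , 291.60064842, 211.1253322 ],
       [  0.        ,   0.        ,   1.        ]]), 'tool_from_camera': array([[ 9.99999071e-01,  1.28068379e-03, -4.67506170e-04,
        -8.57071786e-04],
       [-1.10586488e-03,  9.62510377e-01,  2.71242607e-01,
        -7.40297361e-02],
       [ 7.97355551e-04, -2.71241838e-01,  9.62510899e-01,
        -1.61316007e-01],
       [ 0.00000000e+00,  0.00000000e+00,  0.00000000e+00,
         1.00000000e+00]])}
```

View pics/scene0.png

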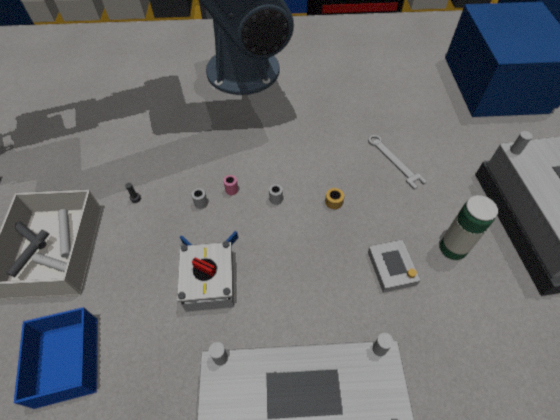

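View pics/top0.png

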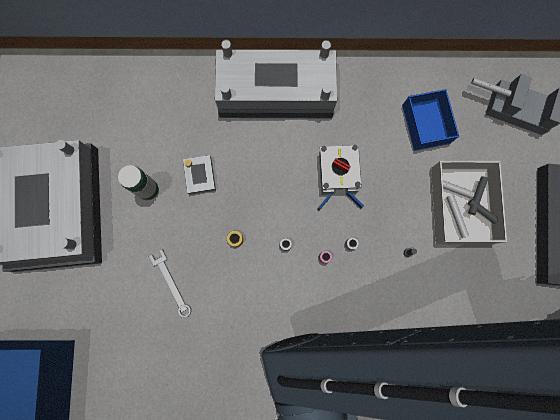

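The top view shows the cassette at about (341,168), grey bushes at (286,244) and (352,244), the pink one at (325,257), the bolt at (410,252) and the brass bush at (235,239). I'll zoom in on these next.

```bash
cat > h.py <<'E'
from rig import *
import cv2,numpy as np
from scipy.spatial.transform import Rotation as R
def ray(n,uv,z,pose=None):
    c=calibration(n);K=c["K"];P=c["pose"] if pose is None else pose
    d=P[:3,:3]@np.linalg.solve(K,[uv[0],uv[1],1.]);o=P[:3,3]
    return o+d*(z-o[2])/d[2]
def wpose(o=None):
    o=o or get_obs();T=np.eye(4);T[:3,:3]=R.from_quat(o["tool_rot"]).as_matrix();T[:3,3]=o["position"]
    return T@calibration("wrist")["tool_from_camera"]
def proj(n,p,pose=None):
    c=calibration(n);P=c["pose"] if pose is None else pose
    q=np.linalg.inv(P)@np.append(p,1);q=c["K"]@q[:3];return q[:2]/q[2]
E
python3 - <<'E'
import cv2
a=cv2.imread("pics/top0.png")[130:280,220:420];cv2.imwrite("pics/topz.png",cv2.resize(a,None,fx=4,fy=4,interpolation=cv2.INTER_CUBIC))
a=cv2.imread("pics/scene0.png")[160:310,120:320];cv2.imwrite("pics/scz.png",cv2.resize(a,None,fx=4,fy=4,interpolation=cv2.INTER_CUBIC))
E
```

```text
(no output)
```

View pics/topz.png

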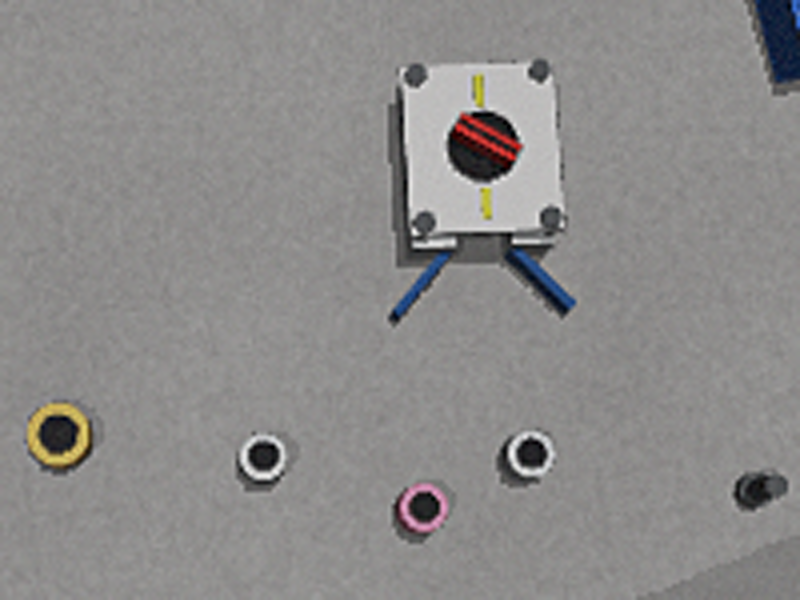

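View pics/scz.png

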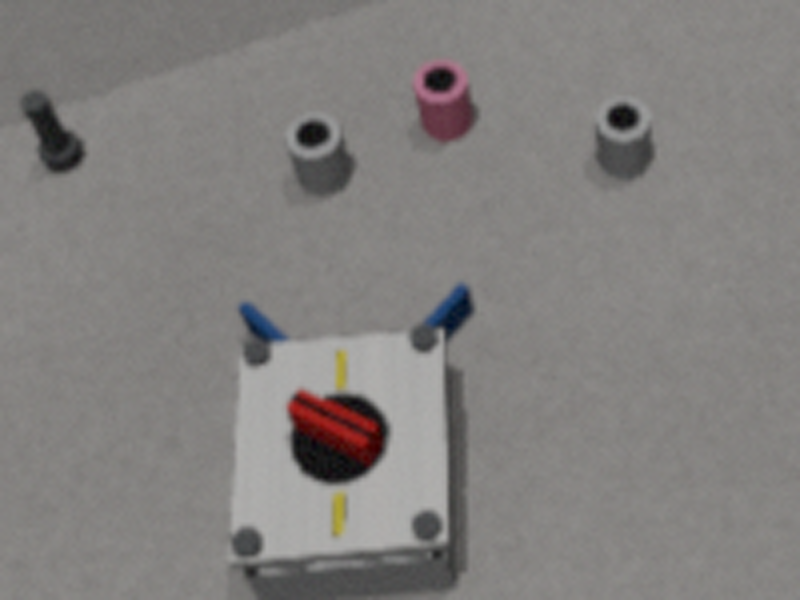

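Both loose bushes, the wing, the two yellow marks and the blue guides are clear. I'll work out their positions now.

```bash
cat > m.py <<'E'
from h import *
def meas(n,im,pose=None,box=None):
    hsv=cv2.cvtColor(im,cv2.COLOR_RGB2HSV);out={}
    y=cv2.inRange(hsv,(26,150,100),(34,255,255))
    N,l,s,c=cv2.connectedComponentsWithStats(y)
    for i in range(1,N):
        if s[i,4]>8: print(n,"yellow",c[i].round(1),s[i,4],ray(n,c[i],.058,pose)[:2].round(4))
    r=cv2.inRange(hsv,(0,180,80),(6,255,255))|cv2.inRange(hsv,(175,180,80),(180,255,255))
    N,l,s,c=cv2.connectedComponentsWithStats(r)
    for i in range(1,N):
        if s[i,4]>15: print(n,"red",c[i].round(1),s[i,4],ray(n,c[i],.082,pose)[:2].round(4))
    d=cv2.inRange(hsv,(0,0,0),(180,255,70))
    N,l,s,c=cv2.connectedComponentsWithStats(d)
    for i in range(1,N):
        if 20<s[i,4]<400*(4 if n=='wrist' else 1): print(n,"dark",c[i].round(1),s[i,4],ray(n,c[i],.038,pose)[:2].round(4))
E
python3 - <<'E'
from m import *
for n in ["top","scene"]:
    im=cv2.imread(f"pics/{n}0.png")[:,:,::-1].copy(); meas(n,im)
print([ (ray("top",(220+(x+.5)/4-.5,130+(y+.5)/4-.5),.038)[:2].round(4)) for x,y in [(263,457),(529,454),(423,507)]])
print([ (ray("scene",(120+(x+.5)/4-.5,160+(y+.5)/4-.5),.038)[:2].round(4)) for x,y in [(623,118),(314,134),(440,80)]])
E
```

```text
top yellow [339.4 152.2] 12 [ 0.6836 -0.0611]
top yellow [341.2 180.6] 9 [ 0.6111 -0.0639]
top red [341.9 162.2] 25 [ 0.6515 -0.063 ]
top red [340.7 165. ] 28 [ 0.6443 -0.06  ]
top dark [81.2 10.2] 131 [1.0815 0.6189]
top dark [97.6  2.3] 22 [1.1051 0.5767]
top dark [113.5   5.1] 35 [1.097  0.5337]
top dark [125.1   6.2] 46 [1.0939 0.5025]
top dark [142.6   1.7] 35 [1.1076 0.4564]
top dark [147.8  11.8] 112 [1.0779 0.4411]
top dark [173.1   7.5] 158 [1.0911 0.3741]
top dark [190.5   4.2] 25 [1.1008 0.3277]
top dark [213.    7.7] 131 [1.0911 0.2669]
top dark [241.7   3. ] 42 [1.1052 0.1901]
top dark [280.    4.8] 94 [1.1008 0.087 ]
top dark [313.5   7.5] 147 [ 1.0934 -0.0033]
top dark [108.8   9.8] 40 [1.083  0.5453]
top dark [257.3   7.7] 29 [1.0918 0.1481]
top dark [300.   10.7] 31 [1.0836 0.0333]
top dark [99.3 14.6] 22 [1.0689 0.5698]
top dark [134.1  14.8] 21 [1.069  0.4772]
top dark [162.8  15.2] 24 [1.0681 0.4006]
top dark [353.2  17.1] 35 [ 1.0656 -0.1097]
top dark [272.1  15.7] 30 [1.0685 0.1082]
top dark [208.8  25.6] 105 [1.0386 0.2769]
top dark [159.5  22.5] 22 [1.0467 0.4
[... 1719 characters left out ...]
dark [229.4 179.7] 31 [ 0.4256 -0.0231]
scene dark [133.3 194.6] 130 [ 0.4544 -0.2259]
scene dark [275.  188.9] 32 [0.4563 0.0751]
scene dark [197.7 193.2] 36 [ 0.4586 -0.0895]
scene dark [334.6 194.5] 65 [0.4781 0.2004]
scene dark [204.6 201.3] 34 [ 0.4804 -0.0736]
scene dark [ 89.6 205.2] 45 [ 0.477  -0.3128]
scene dark [233.7 238.6] 41 [ 0.5739 -0.0109]
scene dark [376.1 270.6] 105 [0.6575 0.256 ]
scene dark [204.2 271.5] 227 [ 0.6417 -0.0646]
scene dark [375.2 346.6] 44 [0.795  0.2292]
scene dark [224.6 356.6] 30 [ 0.7976 -0.0218]
[array([0.4562, 0.0741]), array([ 0.4581, -0.0895]), array([ 0.4257, -0.0237])]
[array([0.4569, 0.0759]), array([ 0.4583, -0.0886]), array([ 0.4255, -0.0226])]
```

>>> {"method": "drive_tool", "body": {
  "plan": [
    {"offset":[-1,-1.5,-0.3],"delta_rot":[0,0,2],"jaw":8.7},
    {"offset":[-3,-4.5,-0.8],"delta_rot":[0,0,5],"jaw":8.7},
    {"offset":[-5,-7.5,-1.3],"delta_rot":[0,0,8],"jaw":8.7},
    {"offset":[-7.2,-10.5,-1.8],"delta_rot":[0,0,11],"jaw":8.7},
    {"offset":[-9.5,-13.5,-2.3],"delta_rot":[0,0,14],"jaw":8.7},
    {"offset":[-11.8,-16.5,-2.8],"delta_rot":[0,0,17],"jaw":8.7},
    {"offset":[-14,-19.5,-3.3],"delta_rot":[0,0,20],"jaw":8.7},
    {"offset":[-16.2,-22.5,-3.8],"delta_rot":[0,0,22],"jaw":8.7}
  ]
}}

```text
time: 0.77
position: [0.402, -0.3199, 0.2605]
tool_rot: [0.727, -0.687, -0.0, -0.0]
ft_force: [0.6, -0.3, -0.4]
grip_width: 0.0872
```

```bash
cat >> h.py <<'E'
def go(p,yaw=None):
    """offset in tool cm and delta rot deg (about tool z) to reach world p, tool-x heading yaw deg"""
    o=get_obs();M=R.from_quat(o["tool_rot"]).as_matrix()
    d=M.T@(np.array(p)-o["position"])*100
    cur=np.degrees(np.arctan2(M[1,0],M[0,0]))
    dz=0 if yaw is None else -((yaw-cur+180)%360-180)
    tilt=(M.T@np.array([0,0,-1]))
    print("t",round(o["time"],2),"pos",o["position"].round(4),"yaw",cur.round(2),"tilt",tilt.round(4)[:2],"F",o["ft_force"].round(1),"w",round(o["grip_width"],4))
    print("  ->",p,"offset",d.round(2),"rotz",round(dz,1))
E
python3 - <<'E'
from h import *
go([.56,-.03,.27],-87)
E
```

```text
t 0.77 pos [ 0.402  -0.3199  0.2605] yaw -86.79 tilt [ 0.0008 -0.0005] F [ 0.6 -0.3 -0.4] w 0.0872
  -> [0.56, -0.03, 0.27] offset [-28.06 -17.4   -0.94] rotz 0.2
```

>>> {"method": "drive_tool", "body": {
  "plan": [
    {"offset":[-3.4,-2.1,-0.1],"delta_rot":[0,0,0],"jaw":8.7},
    {"offset":[-6.9,-4.3,-0.3],"delta_rot":[0,0,0],"jaw":8.7},
    {"offset":[-10.4,-6.5,-0.4],"delta_rot":[0,0,0],"jaw":8.7},
    {"offset":[-13.9,-8.7,-0.5],"delta_rot":[0,0,0],"jaw":8.7},
    {"offset":[-17.4,-10.9,-0.6],"delta_rot":[0,0,0],"jaw":8.7},
    {"offset":[-20.9,-13,-0.7],"delta_rot":[0,0,0],"jaw":8.7},
    {"offset":[-24.4,-15.2,-0.8],"delta_rot":[0,0,0],"jaw":8.7},
    {"offset":[-27,-16.8,-0.9],"delta_rot":[0,0,0],"jaw":8.7}
  ]
}}

```text
time: 1.43
position: [0.5543, -0.0393, 0.2693]
tool_rot: [0.728, -0.685, -0.0, -0.0]
ft_force: [0.7, 0.5, 0.3]
grip_width: 0.087
```

>>> {"method": "drive_tool", "body": {
  "plan": [
    {"offset":[-1,-0.6,0],"delta_rot":[0,0,0],"jaw":8.7},
    {"offset":[-1,-0.6,0],"delta_rot":[0,0,0],"jaw":8.7},
    {"offset":[-1,-0.6,0],"delta_rot":[0,0,0],"jaw":8.7},
    {"offset":[-1,-0.6,0],"delta_rot":[0,0,0],"jaw":8.7},
    {"offset":[-1,-0.6,0],"delta_rot":[0,0,0],"jaw":8.7},
    {"offset":[-1,-0.6,0],"delta_rot":[0,0,0],"jaw":8.7},
    {"offset":[-1,-0.6,0],"delta_rot":[0,0,0],"jaw":8.7},
    {"offset":[-1,-0.6,0],"delta_rot":[0,0,0],"jaw":8.7}
  ]
}}

```text
time: 2.1
position: [0.5587, -0.0331, 0.2696]
tool_rot: [0.727, -0.687, 0.0, 0.0]
ft_force: [-0.9, 0.2, -0.7]
grip_width: 0.087
```

```bash
python3 - <<'E'
from m import *
import pickle
o=get_obs();im=camera("wrist");cv2.imwrite("pics/w1.png",im[:,:,::-1]);pickle.dump(o,open("w1.pkl","wb"))
go([.56,-.03,.27],-87)
meas("wrist",im,wpose(o))
E
```

```text
t 2.15 pos [ 0.5588 -0.0329  0.2696] yaw -86.7 tilt [-0.  0.] F [-0.2 -0.1 -0.2] w 0.087
  -> [0.56, -0.03, 0.27] offset [-0.28 -0.14 -0.04] rotz 0.3
wrist yellow [308.1  86.1] 43 [ 0.6828 -0.0578]
wrist yellow [305.9 148.1] 36 [ 0.611  -0.0611]
wrist red [310.3 113.9] 136 [ 0.6506 -0.0608]
wrist red [306.1 120. ] 176 [ 0.6437 -0.0566]
wrist dark [536.7   8.1] 23 [ 0.7855 -0.3193]
wrist dark [314.  107.8] 214 [ 0.6605 -0.069 ]
wrist dark [301.4 126.5] 302 [ 0.6368 -0.0549]
wrist dark [540.1 191.7] 236 [ 0.5702 -0.3888]
wrist dark [551.4 221.9] 72 [ 0.5283 -0.4179]
wrist dark [117.1 233.4] 152 [0.4749 0.1971]
wrist dark [315.  254.8] 84 [ 0.4584 -0.0886]
```

View pics/w1.png

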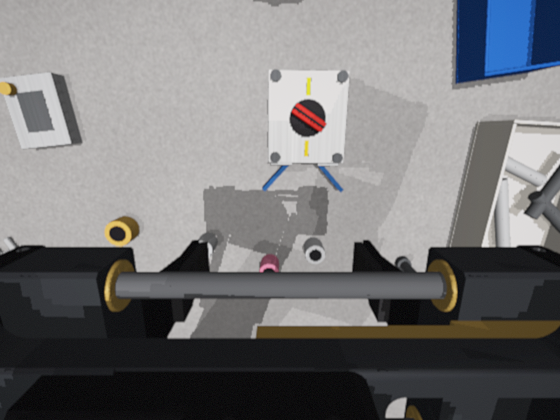

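```bash
python3 - <<'E'
from m import *
import pickle
o=pickle.load(open("w1.pkl","rb"));P=wpose(o)
im=cv2.imread("pics/w1.png")
for z in (.058,.066):
    k=[ray("wrist",p,z,P)[:2] for p in [(276,76),(342.5,76),(273,158),(337,157.5)]]
    print([x.round(4).tolist() for x in k], np.degrees(np.arctan2(*(k[0]-k[2])[::-1])),np.degrees(np.arctan2(*(k[1]-k[3])[::-1])), np.mean(k,0))
b=[ray("wrist",p,.025,P)[:2].round(4).tolist() for p in [(265,189),(341,190)]];print(b)
hsv=cv2.cvtColor(im,cv2.COLOR_BGR2HSV)
r=cv2.inRange(hsv,(0,180,80),(6,255,255))|cv2.inRange(hsv,(175,180,80),(180,255,255))
r=cv2.morphologyEx(r,cv2.MORPH_CLOSE,np.ones((5,5)))
pts=cv2.findNonZero(r);box=cv2.boxPoints(cv2.minAreaRect(pts));print(box.tolist())
w=np.array([ray("wrist",p,.082,P)[:2] for p in box]);print(w.round(4).tolist(),w.mean(0))
for i in range(4):
    e=w[(i+1)%4]-w[i];print(np.linalg.norm(e).round(4),np.degrees(np.arctan2(e[1],e[0])).round(1))
cv2.imwrite("pics/w1z.png",cv2.resize(im[50:210,220:380],None,fx=3.6,fy=3.6,interpolation=cv2.INTER_CUBIC))
E
```

```text
[[0.6916, -0.0192], [0.6962, -0.0972], [0.5963, -0.0206], [0.6017, -0.1013]] 0.829585663186704 2.4485804213629936 [ 0.64645372 -0.05957175]
[[0.6904, -0.0194], [0.6948, -0.0957], [0.5971, -0.0207], [0.6023, -0.0997]] 0.8295856631867035 2.448580421362996 [ 0.64614887 -0.05889544]
[[0.5492, -0.0109], [0.554, -0.1185]]
[[290.60406494140625, 112.42283630371094], [297.55706787109375, 102.48994445800781], [325.7449951171875, 122.22148132324219], [318.7919921875, 132.1543731689453]]
[[0.6509, -0.0384], [0.6619, -0.0455], [0.6426, -0.0793], [0.6312, -0.0724]] [ 0.64662484 -0.05886946]
0.0131 -32.7
0.0389 -119.7
0.0133 148.8
0.0393 59.9
```

View pics/w1z.png

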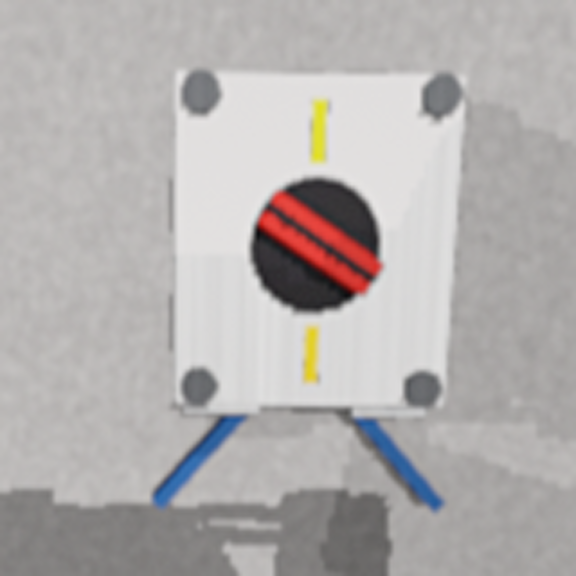

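```bash
python3 - <<'E'
from h import *
go([.4583,-.0892,.10],-87.5)
E
```

```text
t 2.15 pos [ 0.5588 -0.0329  0.2696] yaw -86.7 tilt [-0.  0.] F [-0.2 -0.1 -0.2] w 0.087
  -> [0.4583, -0.0892, 0.1] offset [ 5.05 10.36 16.96] rotz 0.8
```

>>> {"method": "drive_tool", "body": {
  "plan": [
    {"offset":[0.7,1.5,2.4],"delta_rot":[0,0,0.8],"jaw":6.5},
    {"offset":[1.5,3.1,5],"delta_rot":[0,0,0.8],"jaw":6.5},
    {"offset":[2.4,4.9,7.8],"delta_rot":[0,0,0.8],"jaw":6.5},
    {"offset":[3.3,6.7,10.8],"delta_rot":[0,0,0.8],"jaw":6.5},
    {"offset":[4.2,8.5,13.8],"delta_rot":[0,0,0.8],"jaw":6.5},
    {"offset":[4.8,9.8,16],"delta_rot":[0,0,0.8],"jaw":6.5},
    {"offset":[5.05,10.4,17],"delta_rot":[0,0,0.8],"jaw":6.5},
    {"offset":[5.05,10.4,17],"delta_rot":[0,0,0.8],"jaw":6.5}
  ]
}}

```text
time: 2.82
position: [0.4549, -0.0885, 0.0974]
tool_rot: [0.722, -0.692, -0.003, 0.001]
ft_force: [-0.6, 0.8, -0.5]
grip_width: 0.0651
```

```bash
python3 - <<'E'
from h import *
go([.4583,-.0892,.027],-87.5)
im=camera("wrist");cv2.imwrite("pics/w2.png",im[:,:,::-1])
E
```

```text
t 2.82 pos [ 0.4549 -0.0885  0.0974] yaw -87.54 tilt [ 0.0031 -0.0064] F [-0.6  0.8 -0.5] w 0.0651
  -> [0.4583, -0.0892, 0.027] offset [ 0.11 -0.38  7.04] rotz -0.0
```

View pics/w2.png

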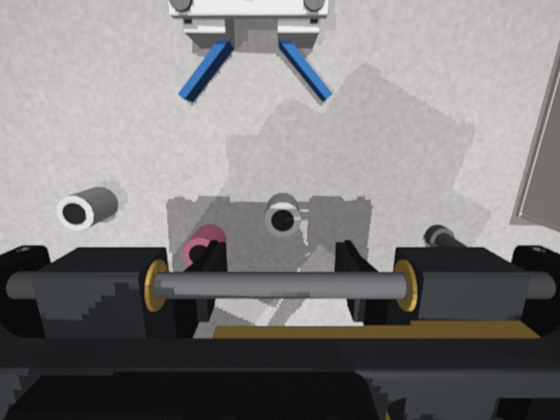

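The bush sits at (283,220), between the fingers. The pink one at (203,248) is just outside the left finger, and the guides are at (205,70) and (305,70).

```bash
python3 - <<'E'
from h import *
o=get_obs();P=wpose(o)
print(ray("wrist",(283,220),.038,P),ray("wrist",(75,213),.038,P), ray("wrist",(184,97),.025,P),ray("wrist",(328,97),.025,P),ray("wrist",(231,42),.025,P),ray("wrist",(280,42),.025,P))
go([.4583,-.0892,.027],-87.5)
E
```

```text
[ 0.46065028 -0.08982606  0.038     ] [0.45905422 0.07534335 0.038     ] [ 0.55032258 -0.01100099  0.025     ] [ 0.55511883 -0.11942327  0.025     ] [ 0.58891768 -0.04648458  0.025     ] [ 0.5904646  -0.08167734  0.025     ]
t 2.87 pos [ 0.4571 -0.0888  0.0987] yaw -87.52 tilt [ 0.0014 -0.0026] F [ 0.1 -0.5  0.8] w 0.0648
  -> [0.4583, -0.0892, 0.027] offset [ 0.05 -0.14  7.17] rotz -0.0
```

>>> {"method": "drive_tool", "body": {
  "plan": [
    {"offset":[0.05,-0.15,1.5],"delta_rot":[0,0,0],"jaw":6.5},
    {"offset":[0.1,-0.2,3.5],"delta_rot":[0,0,0],"jaw":6.5},
    {"offset":[0.1,-0.2,5.5],"delta_rot":[0,0,0],"jaw":6.5},
    {"offset":[0.1,-0.2,6.7],"delta_rot":[0,0,0],"jaw":6.5},
    {"offset":[0.1,-0.2,7.1],"delta_rot":[0,0,0],"jaw":6.5},
    {"offset":[0.1,-0.2,7.1],"delta_rot":[0,0,0],"jaw":2.5},
    {"offset":[0.1,-0.2,7.1],"delta_rot":[0,0,0],"jaw":2.5},
    {"offset":[0.1,-0.2,7.1],"delta_rot":[0,0,0],"jaw":2.5}
  ],
  "squeeze": 15
}}

```text
time: 3.53
position: [0.4613, -0.0899, 0.0296]
tool_rot: [0.723, -0.691, 0.001, -0.0]
ft_force: [-0.0, -0.2, 0.4]
grip_width: 0.0525
```

>>> {"method": "drive_tool", "body": {
  "plan": [
    {"offset":[0,0,0],"delta_rot":[0,0,0],"jaw":2.5},
    {"offset":[0,0,0],"delta_rot":[0,0,0],"jaw":2.5},
    {"offset":[0,0,0],"delta_rot":[0,0,0],"jaw":2.5},
    {"offset":[0,0,0],"delta_rot":[0,0,0],"jaw":2.5},
    {"offset":[0,0,0],"delta_rot":[0,0,0],"jaw":2.5},
    {"offset":[0,0,0],"delta_rot":[0,0,0],"jaw":2.5},
    {"offset":[0,0,-0.3],"delta_rot":[0,0,0],"jaw":2.5},
    {"offset":[0,0,-0.5],"delta_rot":[0,0,0],"jaw":2.5}
  ]
}}

```text
time: 4.2
position: [0.4599, -0.0895, 0.0335]
tool_rot: [0.723, -0.691, -0.0, 0.0]
ft_force: [0.1, -0.8, -1.4]
grip_width: 0.0288
```

```bash
python3 - <<'E'
from h import *
go([.575,-.0642,.032],-87.5)
im=camera("wrist");cv2.imwrite("pics/w3.png",im[:,:,::-1])
E
```

```text
t 4.2 pos [ 0.4599 -0.0895  0.0335] yaw -87.42 tilt [ 0.0002 -0.0006] F [ 0.1 -0.8 -1.4] w 0.0288
  -> [0.575, -0.0642, 0.032] offset [ -2.01 -11.61   0.15] rotz 0.1
```

View pics/w3.png

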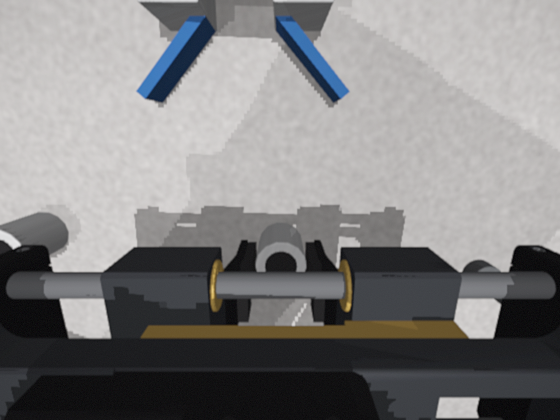

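Gripped: the bush is at (283,258) between the fingers, with the guides ahead at (175,60) and (312,60).

>>> {"method": "drive_tool", "body": {
  "plan": [
    {"offset":[-0.3,-1.4,0],"delta_rot":[0,0,0],"jaw":2.5},
    {"offset":[-0.7,-3.4,0],"delta_rot":[0,0,0],"jaw":2.5},
    {"offset":[-1.1,-5.6,0],"delta_rot":[0,0,0],"jaw":2.5},
    {"offset":[-1.5,-7.6,0],"delta_rot":[0,0,0],"jaw":2.5},
    {"offset":[-1.8,-8.8,0],"delta_rot":[0,0,0],"jaw":2.5},
    {"offset":[-2,-9.4,0],"delta_rot":[0,0,0],"jaw":2.5},
    {"offset":[-2,-9.4,0],"delta_rot":[0,0,0],"jaw":2.5},
    {"offset":[-2,-9.4,0],"delta_rot":[0,0,0],"jaw":2.5}
  ]
}}

```text
time: 4.92
position: [0.552, -0.0651, 0.0332]
tool_rot: [0.723, -0.691, -0.001, 0.001]
ft_force: [0.2, 0.4, -1.0]
grip_width: 0.0293
```

```bash
python3 - <<'E'
from h import *
go([.575,-.0642,.032],-87.5)
im=camera("wrist");cv2.imwrite("pics/w4.png",im[:,:,::-1])
E
```

```text
t 4.92 pos [ 0.552  -0.0651  0.0332] yaw -87.4 tilt [ 0.0006 -0.002 ] F [ 0.2  0.4 -1. ] w 0.0293
  -> [0.575, -0.0642, 0.032] offset [ 0.02 -2.3   0.11] rotz 0.1
```

View pics/w4.png

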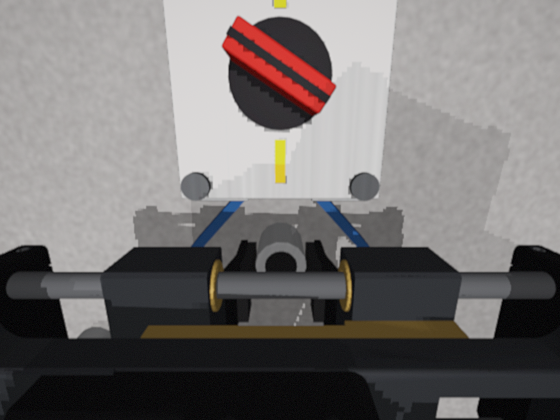

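```bash
python3 - <<'E'
from h import *
o=get_obs();P=wpose(o);T=np.eye(4);T[:3,:3]=R.from_quat(o["tool_rot"]).as_matrix();T[:3,3]=o["position"];Ti=np.linalg.inv(T)
for n,uv,z in [("bush",(282,252),.042),("m",(280.5,162),.058),("m2",(280,3),.058),("gl",(196,247),.025),("gr",(366,247),.025),("gl2",(240,203),.025),("gr2",(317,203),.025),("k",(195.5,186),.064),("k",(364.5,186),.064),("disc",(280.5,73),.062)]:
    w=ray("wrist",uv,z,P);print(n,w.round(4),((Ti@np.append(w,1))[:2]*1000).round(1))
E
```

```text
bush [ 0.5582 -0.0649  0.042 ] [ 0.1 -6.7]
m [ 0.6104 -0.0617  0.058 ] [ -0.8 -58.9]
m2 [ 0.674  -0.0586  0.058 ] [  -1.1 -122.6]
gl [ 0.5516 -0.0114  0.025 ] [-53.6  -2.5]
gr [ 0.5565 -0.1177  0.025 ] [52.7 -2.7]
gl2 [ 0.5813 -0.0387  0.025 ] [-25.1 -30.9]
gr2 [ 0.5834 -0.0848  0.025 ] [ 21.1 -31. ]
k [ 0.5985 -0.0236  0.064 ] [-39.4 -48.7]
k [ 0.602  -0.1002  0.064 ] [ 37.3 -48.8]
disc [ 0.6475 -0.06    0.062 ] [ -0.9 -96. ]
```

>>> {"method": "drive_tool", "body": {
  "plan": [
    {"offset":[-0.1,-0.6,0.1],"delta_rot":[0,0,0],"jaw":2.5},
    {"offset":[-0.1,-1.4,0.2],"delta_rot":[0,0,0],"jaw":2.5},
    {"offset":[-0.1,-2,0.2],"delta_rot":[0,0,0],"jaw":2.5},
    {"offset":[-0.1,-2.1,0.3],"delta_rot":[0,0,0],"jaw":2.5},
    {"offset":[-0.1,-2.1,0.45],"delta_rot":[0,0,0],"jaw":2.5},
    {"offset":[-0.1,-2.1,0.5],"delta_rot":[0,0,0],"jaw":2.5},
    {"offset":[-0.1,-2.1,0.5],"delta_rot":[0,0,0],"jaw":2.5},
    {"offset":[-0.1,-2.1,0.5],"delta_rot":[0,0,0],"jaw":2.5}
  ]
}}

```text
time: 5.63
position: [0.5747, -0.0637, 0.029]
tool_rot: [0.723, -0.691, 0.001, -0.0]
ft_force: [1.6, 0.2, 2.5]
grip_width: 0.0295
```

```bash
python3 - <<'E'
from h import *
go([.575,-.0642,.032],-87.5)
im=camera("wrist");cv2.imwrite("pics/w5.png",im[:,:,::-1])
E
```

```text
t 5.63 pos [ 0.5747 -0.0637  0.029 ] yaw -87.43 tilt [-0.0006  0.0018] F [1.6 0.2 2.5] w 0.0295
  -> [0.575, -0.0642, 0.032] offset [ 0.05 -0.02 -0.3 ] rotz 0.1
```

View pics/w5.png

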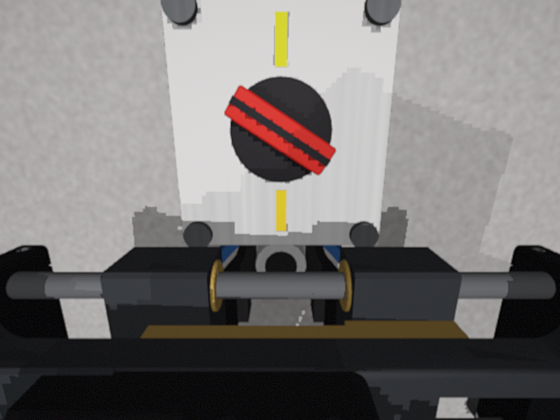

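The bush is in the mouth, rim at (280,262), lined up with the marks at u≈280. I'll release it and lift.

>>> {"method": "drive_tool", "body": {
  "plan": [
    {"offset":[0,0,0],"delta_rot":[0,0,0],"jaw":5},
    {"offset":[0,0,0],"delta_rot":[0,0,0],"jaw":5},
    {"offset":[0,0,0],"delta_rot":[0,0,0],"jaw":5},
    {"offset":[0,0,0],"delta_rot":[0,0,0],"jaw":5},
    {"offset":[0,0,-0.3],"delta_rot":[0,0,0],"jaw":5},
    {"offset":[0,0,-1.5],"delta_rot":[0,0,0],"jaw":5},
    {"offset":[0,1.5,-4],"delta_rot":[0,0,0],"jaw":5.5},
    {"offset":[-0.5,3.5,-7],"delta_rot":[0,0,0],"jaw":6}
  ]
}}

```text
time: 6.35
position: [0.5395, -0.0608, 0.0987]
tool_rot: [0.723, -0.691, -0.0, 0.0]
ft_force: [0.1, 0.0, 1.5]
grip_width: 0.0556
```

```bash
python3 - <<'E'
from h import *
go([.458,.0748,.1],-87.5)
E
```

```text
t 6.35 pos [ 0.5395 -0.0608  0.0987] yaw -87.45 tilt [-0.0001 -0.0002] F [0.1 0.  1.5] w 0.0556
  -> [0.458, 0.0748, 0.1] offset [-13.9    7.54  -0.13] rotz 0.1
```

>>> {"method": "drive_tool", "body": {
  "plan": [
    {"offset":[-2,1.2,0],"delta_rot":[0,0,0],"jaw":6.5},
    {"offset":[-4.5,2.5,0],"delta_rot":[0,0,0],"jaw":6.5},
    {"offset":[-7.2,3.9,0],"delta_rot":[0,0,0],"jaw":6.5},
    {"offset":[-10,5.4,0],"delta_rot":[0,0,0],"jaw":6.5},
    {"offset":[-12.3,6.7,0],"delta_rot":[0,0,0],"jaw":6.5},
    {"offset":[-13.5,7.3,0],"delta_rot":[0,0,0],"jaw":6.5},
    {"offset":[-13.9,7.5,0],"delta_rot":[0,0,0],"jaw":6.5},
    {"offset":[-13.9,7.5,0],"delta_rot":[0,0,0],"jaw":6.5}
  ]
}}

```text
time: 7.02
position: [0.4581, 0.0759, 0.0991]
tool_rot: [0.723, -0.69, 0.001, -0.0]
ft_force: [-0.5, -0.5, 0.2]
grip_width: 0.0648
```

```bash
python3 - <<'E'
from h import *
o=get_obs()
im=camera("wrist");cv2.imwrite("pics/w6.png",im[:,:,::-1])
go([.458,.0748,.027],-87.5)
P=wpose(o)
d=cv2.inRange(im,(0,0,0),(60,60,60))
N,l,s,c=cv2.connectedComponentsWithStats(d)
for i in range(1,N):
    if 60<s[i,4]<1500: print(c[i].round(1),s[i,4],ray("wrist",c[i],.038,P)[:2].round(4))
E
```

```text
t 7.07 pos [0.4591 0.0752 0.099 ] yaw -87.38 tilt [-0.0006  0.0023] F [-0.4 -0.2  0.3] w 0.065
  -> [0.458, 0.0748, 0.027] offset [0.03 0.13 7.2 ] rotz 0.1
[486.   77.9] 497 [ 0.5731 -0.0623]
[127.3 198. ] 574 [0.474  0.1975]
[281.  225.9] 340 [0.4568 0.0762]
[210.7 259.8] 867 [0.4243 0.1332]
[350.1 259.5] 890 [0.4301 0.0174]
```

View pics/w6.png

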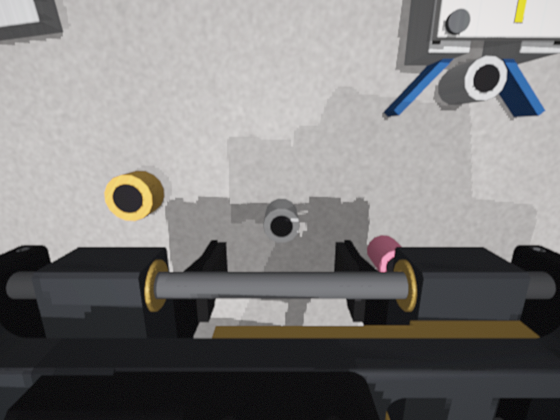

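The first bush stands in the mouth at (486,78), world (0.573,-0.062). The second is centred between the fingers at (281,226).

>>> {"method": "drive_tool", "body": {
  "plan": [
    {"offset":[0,0.2,1.5],"delta_rot":[0,0,0],"jaw":6.5},
    {"offset":[0,0.2,3.5],"delta_rot":[0,0,0],"jaw":6.5},
    {"offset":[0,0.2,5.5],"delta_rot":[0,0,0],"jaw":6.5},
    {"offset":[0,0.2,6.8],"delta_rot":[0,0,0],"jaw":5},
    {"offset":[0,0.2,7.1],"delta_rot":[0,0,0],"jaw":4},
    {"offset":[0,0.2,7.1],"delta_rot":[0,0,0],"jaw":2.5},
    {"offset":[0,0.2,7.1],"delta_rot":[0,0,0],"jaw":2.5},
    {"offset":[0,0.2,7.1],"delta_rot":[0,0,0],"jaw":2.5}
  ]
}}

```text
time: 7.73
position: [0.4568, 0.0749, 0.0282]
tool_rot: [0.723, -0.691, 0.001, -0.001]
ft_force: [-0.1, 0.1, -1.0]
grip_width: 0.0396
```

>>> {"method": "drive_tool", "body": {
  "plan": [
    {"offset":[0,0,0],"delta_rot":[0,0,0],"jaw":2.5},
    {"offset":[0,0,0],"delta_rot":[0,0,0],"jaw":2.5},
    {"offset":[0,0,0],"delta_rot":[0,0,0],"jaw":2.5},
    {"offset":[0,0,0],"delta_rot":[0,0,0],"jaw":2.5},
    {"offset":[0,0,0],"delta_rot":[0,0,0],"jaw":2.5},
    {"offset":[0,0,0],"delta_rot":[0,0,0],"jaw":2.5},
    {"offset":[0,0,-0.3],"delta_rot":[0,0,0],"jaw":2.5},
    {"offset":[0,0,-0.5],"delta_rot":[0,0,0],"jaw":2.5}
  ]
}}

```text
time: 8.4
position: [0.4554, 0.0755, 0.0327]
tool_rot: [0.723, -0.691, -0.0, 0.0]
ft_force: [0.3, -1.0, -0.8]
grip_width: 0.0293
```

```bash
python3 - <<'E'
from h import *
go([.525,-.0655,.033],-87.5)
E
```

```text
t 8.4 pos [0.4554 0.0755 0.0327] yaw -87.42 tilt [ 0.0001 -0.0008] F [ 0.3 -1.  -0.8] w 0.0293
  -> [0.525, -0.0655, 0.033] offset [14.4  -6.32 -0.04] rotz 0.1
```

>>> {"method": "drive_tool", "body": {
  "plan": [
    {"offset":[1.5,-0.6,0],"delta_rot":[0,0,0],"jaw":2.5},
    {"offset":[4,-1.7,0],"delta_rot":[0,0,0],"jaw":2.5},
    {"offset":[7,-3,0],"delta_rot":[0,0,0],"jaw":2.5},
    {"offset":[10,-4.4,0],"delta_rot":[0,0,0],"jaw":2.5},
    {"offset":[12.5,-5.5,0],"delta_rot":[0,0,0],"jaw":2.5},
    {"offset":[13.9,-6.1,0],"delta_rot":[0,0,0],"jaw":2.5},
    {"offset":[14.4,-6.3,0],"delta_rot":[0,0,0],"jaw":2.5},
    {"offset":[14.4,-6.3,0],"delta_rot":[0,0,0],"jaw":2.5}
  ]
}}

```text
time: 9.07
position: [0.525, -0.0662, 0.0323]
tool_rot: [0.722, -0.692, -0.0, 0.0]
ft_force: [1.1, 0.6, -2.0]
grip_width: 0.0293
```

```bash
python3 - <<'E'
from h import *
im=camera("wrist");cv2.imwrite("pics/w7.png",im[:,:,::-1])
go([.5747,-.0637,.0285],-87.5)
E
```

```text
t 9.12 pos [ 0.5238 -0.0649  0.0322] yaw -87.46 tilt [ 0.0012 -0.0024] F [ 0.5  1.1 -0.5] w 0.029
  -> [0.5747, -0.0637, 0.0285] offset [ 0.1  -5.09  0.36] rotz 0.0
```

View pics/w7.png

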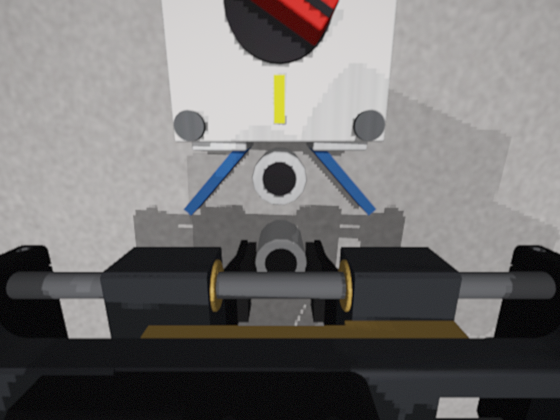

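The front bush (279,178) and the gripped bush (282,252) are in line with the mark at (279,98).

>>> {"method": "drive_tool", "body": {
  "plan": [
    {"offset":[0.05,-0.2,0.3],"delta_rot":[0,0,0],"jaw":2.5},
    {"offset":[0.05,-0.8,0.4],"delta_rot":[0,0,0],"jaw":2.5},
    {"offset":[0.1,-1.6,0.4],"delta_rot":[0,0,0],"jaw":2.5},
    {"offset":[0.1,-2.4,0.4],"delta_rot":[0,0,0],"jaw":2.5},
    {"offset":[0.1,-3.2,0.4],"delta_rot":[0,0,0],"jaw":2.5},
    {"offset":[0.1,-4,0.4],"delta_rot":[0,0,0],"jaw":2.5},
    {"offset":[0.1,-4.7,0.4],"delta_rot":[0,0,0],"jaw":2.5},
    {"offset":[0.1,-5,0.4],"delta_rot":[0,0,0],"jaw":2.5}
  ]
}}

```text
time: 9.78
position: [0.5725, -0.0621, 0.0287]
tool_rot: [0.724, -0.69, -0.003, 0.002]
ft_force: [-5.5, -0.4, 7.0]
grip_width: 0.0291
```

```bash
python3 - <<'E'
from h import *
im=camera("wrist");cv2.imwrite("pics/w8.png",im[:,:,::-1])
go([.5747,-.0637,.0285],-87.5)
E
```

```text
t 9.83 pos [ 0.5731 -0.0621  0.0287] yaw -87.28 tilt [ 0.0017 -0.0054] F [-3.9  1.5  4.9] w 0.0295
  -> [0.5747, -0.0637, 0.0285] offset [ 0.16 -0.15  0.02] rotz 0.2
```

View pics/w8.png

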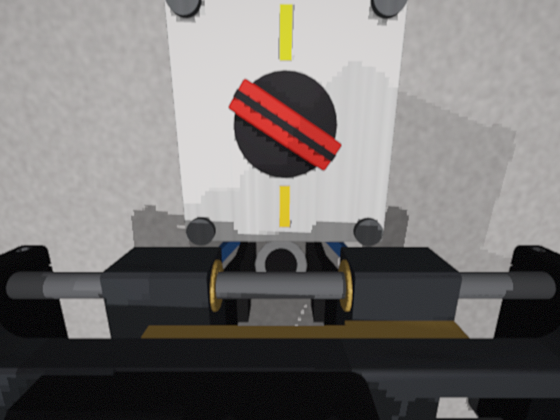

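The mark is now at u=285 and the bush at u=280, so it sits about 1.5 mm off to the left. I'll release it, lift, and come in behind with the fingers shut.

>>> {"method": "drive_tool", "body": {
  "plan": [
    {"offset":[0.15,0,0],"delta_rot":[0,0,0],"jaw":2.7},
    {"offset":[0.15,0,0],"delta_rot":[0,0,0],"jaw":4.5},
    {"offset":[0.15,0,0],"delta_rot":[0,0,0],"jaw":4.5},
    {"offset":[0.15,0,0],"delta_rot":[0,0,0],"jaw":4.5},
    {"offset":[0.15,0,-0.3],"delta_rot":[0,0,0],"jaw":4.5},
    {"offset":[0.15,0,-1.5],"delta_rot":[0,0,0],"jaw":4.5},
    {"offset":[0.15,1.5,-3],"delta_rot":[0,0,0],"jaw":2},
    {"offset":[0.15,4,-3.5],"delta_rot":[0,0,0],"jaw":0}
  ]
}}

```text
time: 10.5
position: [0.5395, -0.0689, 0.0661]
tool_rot: [0.723, -0.691, 0.004, -0.002]
ft_force: [-0.0, -0.2, 0.2]
grip_width: 0.038
```

```bash
python3 - <<'E'
from h import *
im=camera("wrist");cv2.imwrite("pics/w9.png",im[:,:,::-1])
go([.52,-.066,.018],-87.5)
E
```

```text
t 10.55 pos [ 0.5303 -0.0671  0.0655] yaw -87.39 tilt [ 0.0009 -0.0043] F [-4.7  1.1  0. ] w 0.0346
  -> [0.52, -0.066, 0.018] offset [-0.15  1.01  4.76] rotz 0.1
```

View pics/w9.png

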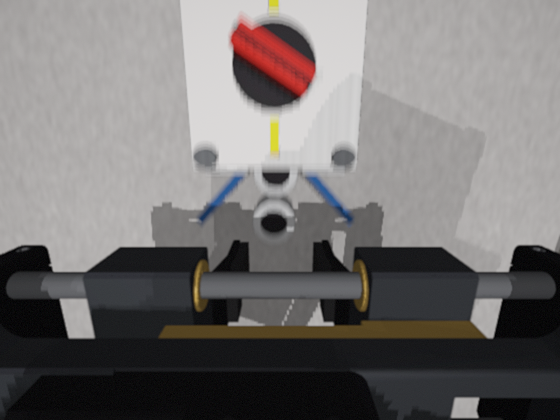

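Both bushes are in line: (275,178) at the cover's edge and (274,220) behind it.

>>> {"method": "drive_tool", "body": {
  "plan": [
    {"offset":[-0.15,1,0],"delta_rot":[0,0,0],"jaw":0},
    {"offset":[-0.15,1.5,1],"delta_rot":[0,0,0],"jaw":0},
    {"offset":[-0.15,1.5,2.5],"delta_rot":[0,0,0],"jaw":0},
    {"offset":[-0.15,1.5,4],"delta_rot":[0,0,0],"jaw":0},
    {"offset":[-0.15,1.5,4.7],"delta_rot":[0,0,0],"jaw":0},
    {"offset":[-0.15,1.5,4.8],"delta_rot":[0,0,0],"jaw":0},
    {"offset":[-0.15,1.5,4.8],"delta_rot":[0,0,0],"jaw":0},
    {"offset":[-0.15,1.5,4.8],"delta_rot":[0,0,0],"jaw":0}
  ]
}}

```text
time: 11.22
position: [0.5207, -0.0671, 0.0162]
tool_rot: [0.723, -0.691, 0.0, -0.0]
ft_force: [-0.4, -0.3, 0.3]
grip_width: 0.0006
```

```bash
python3 - <<'E'
from h import *
o=get_obs()
im=camera("wrist");cv2.imwrite("pics/w10.png",im[:,:,::-1])
go([.5595,-.0642,.018],-87.5)
P=wpose(o)
d=cv2.inRange(im,(0,0,0),(60,60,60))
N,l,s,c=cv2.connectedComponentsWithStats(d)
for i in range(1,N):
    if 60<s[i,4]<1500: print(c[i].round(1),s[i,4],ray("wrist",c[i],.038,P)[:2].round(4))
E
```

```text
t 11.27 pos [ 0.5208 -0.0671  0.0163] yaw -87.43 tilt [-0.0005  0.0013] F [ 0.1 -0.2  0.6] w 0.0007
  -> [0.5595, -0.0642, 0.018] offset [-0.11 -3.88 -0.17] rotz 0.1
[279.2 145.8] 946 [ 0.5866 -0.0626]
[223.5 167.4] 88 [ 0.5753 -0.0365]
[276.5 212.7] 947 [ 0.5541 -0.0628]
```

View pics/w10.png

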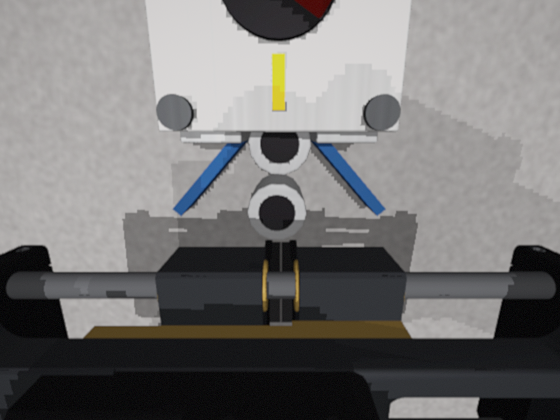

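>>> {"method": "drive_tool", "body": {
  "plan": [
    {"offset":[-0.1,-0.4,0],"delta_rot":[0,0,0],"jaw":0},
    {"offset":[-0.1,-0.8,0],"delta_rot":[0,0,0],"jaw":0},
    {"offset":[-0.1,-1.2,0],"delta_rot":[0,0,0],"jaw":0},
    {"offset":[-0.1,-1.5,0],"delta_rot":[0,0,0],"jaw":0},
    {"offset":[-0.1,-1.8,0],"delta_rot":[0,0,0],"jaw":0},
    {"offset":[-0.1,-2.1,0],"delta_rot":[0,0,0],"jaw":0},
    {"offset":[-0.1,-2.4,0],"delta_rot":[0,0,0],"jaw":0},
    {"offset":[-0.1,-2.7,0],"delta_rot":[0,0,0],"jaw":0}
  ]
}}

```text
time: 11.93
position: [0.5468, -0.0645, 0.0155]
tool_rot: [0.723, -0.691, -0.001, 0.0]
ft_force: [-3.6, -0.7, 3.5]
grip_width: 0.0008
```

```bash
python3 - <<'E'
from h import *
o=get_obs()
im=camera("wrist");cv2.imwrite("pics/w11.png",im[:,:,::-1])
go([.5595,-.0642,.018],-87.5)
E
```

```text
t 11.98 pos [ 0.5481 -0.0648  0.0156] yaw -87.43 tilt [-0.0003  0.0011] F [-1.   0.1  0.9] w 0.0005
  -> [0.5595, -0.0642, 0.018] offset [-0.   -1.14 -0.24] rotz 0.1
```

View pics/w11.png

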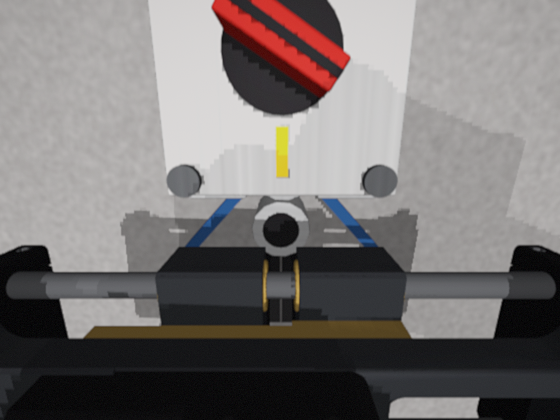

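c is now at (281,230), nested behind b, and the force is low. I'll keep pushing.

>>> {"method": "drive_tool", "body": {
  "plan": [
    {"offset":[0,-0.2,0],"delta_rot":[0,0,0],"jaw":0},
    {"offset":[0,-0.4,0],"delta_rot":[0,0,0],"jaw":0},
    {"offset":[0,-0.6,0],"delta_rot":[0,0,0],"jaw":0},
    {"offset":[0,-0.8,0],"delta_rot":[0,0,0],"jaw":0},
    {"offset":[0,-0.95,0],"delta_rot":[0,0,0],"jaw":0},
    {"offset":[0,-1.1,0],"delta_rot":[0,0,0],"jaw":0},
    {"offset":[0,-1.2,0],"delta_rot":[0,0,0],"jaw":0},
    {"offset":[0,-1.2,0],"delta_rot":[0,0,0],"jaw":0}
  ]
}}

```text
time: 12.65
position: [0.5594, -0.0641, 0.0155]
tool_rot: [0.723, -0.691, 0.0, -0.0]
ft_force: [-3.2, -0.4, 2.1]
grip_width: 0.0007
```

```bash
python3 - <<'E'
from h import *
o=get_obs()
im=camera("wrist");cv2.imwrite("pics/w12.png",im[:,:,::-1])
go([.5595,-.0642,.018],-87.5)
E
```

```text
t 12.7 pos [ 0.5594 -0.0641  0.0155] yaw -87.43 tilt [-0.      0.0006] F [-3.   0.3  3.5] w 0.0002
  -> [0.5595, -0.0642, 0.018] offset [ 0.01 -0.01 -0.25] rotz 0.1
```

View pics/w12.png

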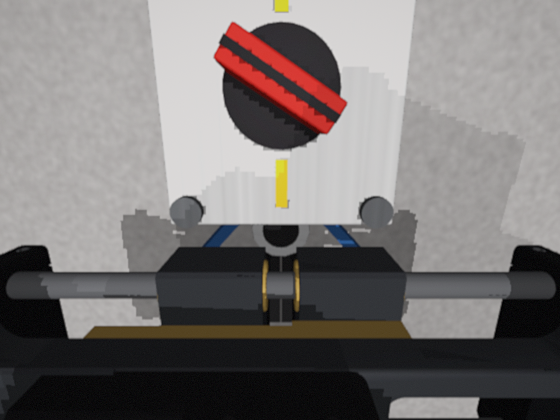

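c is at (281,235), partly under the cover's edge. I'll creep forward until the stop is felt.

>>> {"method": "drive_tool", "body": {
  "plan": [
    {"offset":[0,-0.1,0],"delta_rot":[0,0,0],"jaw":0},
    {"offset":[0,-0.15,0],"delta_rot":[0,0,0],"jaw":0},
    {"offset":[0,-0.2,0],"delta_rot":[0,0,0],"jaw":0},
    {"offset":[0,-0.25,0],"delta_rot":[0,0,0],"jaw":0},
    {"offset":[0,-0.3,0],"delta_rot":[0,0,0],"jaw":0},
    {"offset":[0,-0.3,0],"delta_rot":[0,0,0],"jaw":0},
    {"offset":[0,-0.3,0],"delta_rot":[0,0,0],"jaw":0},
    {"offset":[0,-0.3,0],"delta_rot":[0,0,0],"jaw":0}
  ]
}}

```text
time: 13.37
position: [0.562, -0.064, 0.0155]
tool_rot: [0.723, -0.691, -0.0, 0.0]
ft_force: [-3.6, -0.6, 2.2]
grip_width: 0.0004
```

>>> {"method": "drive_tool", "body": {
  "plan": [
    {"offset":[0,-0.05,0],"delta_rot":[0,0,0],"jaw":0},
    {"offset":[0,-0.1,0],"delta_rot":[0,0,0],"jaw":0},
    {"offset":[0,-0.15,0],"delta_rot":[0,0,0],"jaw":0},
    {"offset":[0,-0.2,0],"delta_rot":[0,0,0],"jaw":0},
    {"offset":[0,-0.25,0],"delta_rot":[0,0,0],"jaw":0},
    {"offset":[0,-0.3,0],"delta_rot":[0,0,0],"jaw":0},
    {"offset":[0,-0.3,0],"delta_rot":[0,0,0],"jaw":0},
    {"offset":[0,-0.3,0],"delta_rot":[0,0,0],"jaw":0}
  ]
}}

```text
time: 14.03
position: [0.5622, -0.0638, 0.0155]
tool_rot: [0.723, -0.691, -0.002, 0.002]
ft_force: [-9.0, -2.2, 7.1]
grip_width: 0.0005
```

```bash
python3 - <<'E'
from h import *
o=get_obs();P=wpose(o)
im=camera("wrist");cv2.imwrite("pics/w13.png",im[:,:,::-1])
im=camera("scene")[200:320,130:290];cv2.imwrite("pics/s13.png",cv2.resize(im[:,:,::-1],None,fx=4,fy=4,interpolation=cv2.INTER_CUBIC))
go([.5595,-.0642,.018],-87.5)
E
```

```text
t 14.13 pos [ 0.5622 -0.0638  0.0155] yaw -87.39 tilt [ 0.0009 -0.006 ] F [-8.9 -2.9  6.6] w 0.0002
  -> [0.5595, -0.0642, 0.018] offset [ 0.03  0.27 -0.25] rotz 0.1
```

View pics/w13.png

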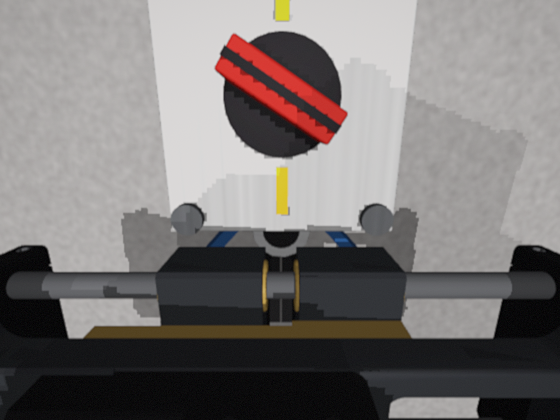

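>>> {"method": "drive_tool", "body": {
  "plan": [
    {"offset":[0,0.5,0],"delta_rot":[0,0,0],"jaw":0},
    {"offset":[0,1,0],"delta_rot":[0,0,0],"jaw":0},
    {"offset":[0,2,-0.5],"delta_rot":[0,0,0],"jaw":0},
    {"offset":[0,3,-2],"delta_rot":[0,0,0],"jaw":0},
    {"offset":[0,3.5,-4.5],"delta_rot":[0,0,0],"jaw":0},
    {"offset":[0,3,-7.5],"delta_rot":[0,0,0],"jaw":1.5},
    {"offset":[0,2,-9.5],"delta_rot":[0,0,0],"jaw":3},
    {"offset":[0,1,-11],"delta_rot":[0,0,0],"jaw":3}
  ]
}}

```text
time: 14.8
position: [0.5564, -0.0647, 0.1283]
tool_rot: [0.723, -0.691, 0.002, -0.001]
ft_force: [0.4, -0.7, 0.2]
grip_width: 0.0132
```

```bash
python3 - <<'E'
from m import *
o=get_obs();im=camera("wrist");cv2.imwrite("pics/w14.png",im[:,:,::-1])
P=wpose(o);go([.6468,-.0605,.13],-30)
hsv=cv2.cvtColor(im,cv2.COLOR_RGB2HSV)
r=cv2.inRange(hsv,(0,180,80),(6,255,255))|cv2.inRange(hsv,(175,180,80),(180,255,255))
r=cv2.morphologyEx(r,cv2.MORPH_CLOSE,np.ones((9,9)))
box=cv2.boxPoints(cv2.minAreaRect(cv2.findNonZero(r)))
w=np.array([ray("wrist",p,.08,P)[:2] for p in box]);print(w.mean(0))
for i in range(4):
    e=w[(i+1)%4]-w[i];print(np.linalg.norm(e).round(4),np.degrees(np.arctan2(e[1],e[0])).round(1))
E
```

```text
t 14.85 pos [ 0.561  -0.0656  0.1309] yaw -87.44 tilt [-0.0042  0.0135] F [ 2.9 -0.2  1.7] w 0.017
  -> [0.6468, -0.0605, 0.13] offset [-0.12 -8.59  0.2 ] rotz -57.4
[ 0.64783788 -0.05935756]
0.0132 -34.4
0.0401 -119.6
0.0136 148.1
0.0407 59.8
```

View pics/w14.png

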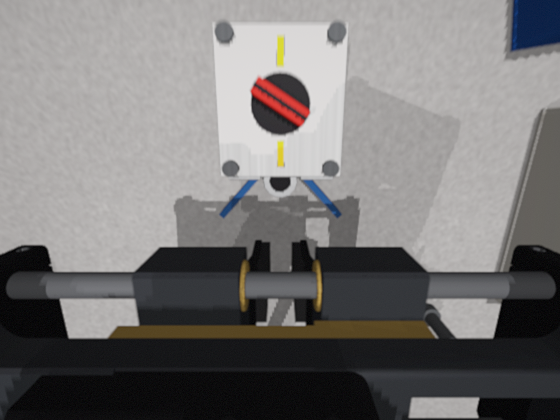

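The last bush's rim is at (280,182), half out in front of the cover. The wing's centre is at (280,103), at about 59.5° world. I'll go above it.

>>> {"method": "drive_tool", "body": {
  "plan": [
    {"offset":[-0.1,-1,0],"delta_rot":[0,0,-7],"jaw":3.5},
    {"offset":[-0.1,-2.2,0],"delta_rot":[0,0,-14],"jaw":3.5},
    {"offset":[-0.1,-3.5,0],"delta_rot":[0,0,-21],"jaw":3.5},
    {"offset":[-0.1,-4.8,0],"delta_rot":[0,0,-28],"jaw":3.5},
    {"offset":[-0.1,-6.1,0],"delta_rot":[0,0,-35],"jaw":3.5},
    {"offset":[-0.1,-7.3,0],"delta_rot":[0,0,-42],"jaw":3.5},
    {"offset":[-0.1,-8.2,0],"delta_rot":[0,0,-49],"jaw":3.5},
    {"offset":[-0.1,-8.6,0],"delta_rot":[0,0,-56],"jaw":3.5}
  ]
}}

```text
time: 15.52
position: [0.6423, -0.0596, 0.1249]
tool_rot: [0.963, -0.268, 0.001, -0.0]
ft_force: [1.1, -0.0, 0.4]
grip_width: 0.0348
```

```bash
python3 - <<'E'
from h import *
im=camera("wrist");cv2.imwrite("pics/w15.png",im[:,:,::-1])
go([.6473,-.0602,.066],-30.5)
E
```

```text
t 15.57 pos [ 0.6424 -0.0596  0.1249] yaw -30.85 tilt [-0.0022  0.0009] F [ 0.6  0.6 -0.1] w 0.0352
  -> [0.6473, -0.0602, 0.066] offset [ 0.44 -0.19  5.89] rotz -0.3
```

View pics/w15.png

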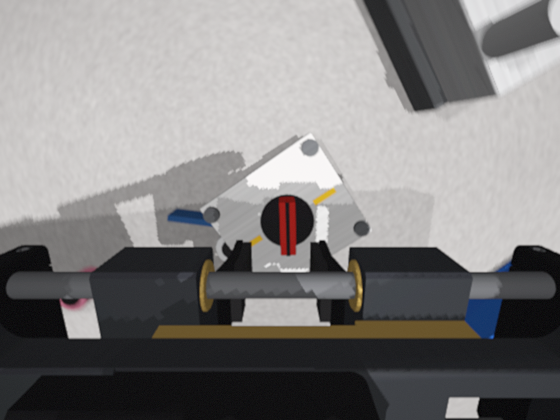

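The wing runs vertically in the image at u≈288, so the yaw matches. A 4.4 mm shift in x will centre it. I'll descend and grip.

>>> {"method": "drive_tool", "body": {
  "plan": [
    {"offset":[0.25,-0.1,0.5],"delta_rot":[0,0,0],"jaw":3.5},
    {"offset":[0.45,-0.2,1.5],"delta_rot":[0,0,0],"jaw":3.5},
    {"offset":[0.45,-0.2,3],"delta_rot":[0,0,0],"jaw":3.5},
    {"offset":[0.45,-0.2,4.5],"delta_rot":[0,0,0],"jaw":3.5},
    {"offset":[0.45,-0.2,5.4],"delta_rot":[0,0,0],"jaw":3.5},
    {"offset":[0.45,-0.2,5.8],"delta_rot":[0,0,0],"jaw":3.5},
    {"offset":[0.45,-0.2,5.8],"delta_rot":[0,0,0],"jaw":3.5},
    {"offset":[0.45,-0.2,5.8],"delta_rot":[0,0,0],"jaw":3.5}
  ]
}}

```text
time: 16.23
position: [0.6458, -0.0602, 0.0674]
tool_rot: [0.963, -0.271, -0.0, -0.0]
ft_force: [0.1, 0.7, 0.3]
grip_width: 0.035
```

>>> {"method": "drive_tool", "body": {
  "plan": [
    {"offset":[0,0,0],"delta_rot":[0,0,0],"jaw":2.5},
    {"offset":[0,0,0],"delta_rot":[0,0,0],"jaw":1.5},
    {"offset":[0,0,0],"delta_rot":[0,0,0],"jaw":0.8},
    {"offset":[0,0,0],"delta_rot":[0,0,0],"jaw":0.8},
    {"offset":[0,0,0],"delta_rot":[0,0,0],"jaw":0.8},
    {"offset":[0,0,0],"delta_rot":[0,0,0],"jaw":0.8},
    {"offset":[0,0,0],"delta_rot":[0,0,0],"jaw":0.8},
    {"offset":[0,0,0],"delta_rot":[0,0,0],"jaw":0.8}
  ],
  "squeeze": 15
}}

```text
time: 16.9
position: [0.6474, -0.0609, 0.0682]
tool_rot: [0.963, -0.271, 0.002, 0.0]
ft_force: [4.0, -2.4, 0.6]
grip_width: 0.0117
```

```bash
python3 - <<'E'
from h import *
im=camera("wrist");cv2.imwrite("pics/w16.png",im[:,:,::-1])
go([.6473,-.0602,.066],-87.5)
E
```

```text
t 16.95 pos [ 0.6474 -0.0609  0.0682] yaw -31.43 tilt [-0.0037  0.0007] F [ 4.3 -3.2  0.8] w 0.0116
  -> [0.6473, -0.0602, 0.066] offset [-0.04 -0.05  0.22] rotz 56.1
```

View pics/w16.png

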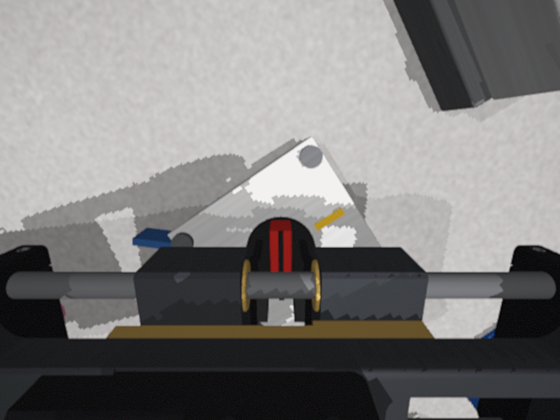

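The wing is gripped at (281,245), 11.6 mm wide. I'll turn it clockwise by 56°.

>>> {"method": "drive_tool", "body": {
  "plan": [
    {"offset":[0.1,0,0],"delta_rot":[0,0,5],"jaw":0.8},
    {"offset":[0.15,0,0],"delta_rot":[0,0,12],"jaw":0.8},
    {"offset":[0.15,0,0],"delta_rot":[0,0,19],"jaw":0.8},
    {"offset":[0.15,0,0],"delta_rot":[0,0,26],"jaw":0.8},
    {"offset":[0.15,0,0],"delta_rot":[0,0,33],"jaw":0.8},
    {"offset":[0.15,0,0],"delta_rot":[0,0,40],"jaw":0.8},
    {"offset":[0.15,0,0],"delta_rot":[0,0,47],"jaw":0.8},
    {"offset":[0.15,0,0],"delta_rot":[0,0,53],"jaw":0.8}
  ]
}}

```text
time: 17.62
position: [0.6471, -0.0605, 0.0682]
tool_rot: [0.739, -0.674, -0.0, -0.0]
ft_force: [1.1, 0.1, 3.0]
grip_width: 0.0121
```

```bash
python3 - <<'E'
from h import *
go([.6473,-.0602,.066],-87.5)
E
```

```text
t 17.62 pos [ 0.6471 -0.0605  0.0682] yaw -84.76 tilt [0.0005 0.0002] F [1.1 0.1 3. ] w 0.0121
  -> [0.6473, -0.0602, 0.066] offset [-0.03 -0.02  0.22] rotz 2.7
```

>>> {"method": "drive_tool", "body": {
  "plan": [
    {"offset":[0,0,0],"delta_rot":[0,0,2],"jaw":0.8},
    {"offset":[0,0,0],"delta_rot":[0,0,2.7],"jaw":0.8},
    {"offset":[0,0,0],"delta_rot":[0,0,2.7],"jaw":0.8},
    {"offset":[0,0,0],"delta_rot":[0,0,2.7],"jaw":0.8},
    {"offset":[0,0,0],"delta_rot":[0,0,2.7],"jaw":0.8},
    {"offset":[0,0,0],"delta_rot":[0,0,2.7],"jaw":0.8},
    {"offset":[0,0,0],"delta_rot":[0,0,2.7],"jaw":0.8},
    {"offset":[0,0,0],"delta_rot":[0,0,2.7],"jaw":0.8}
  ]
}}

```text
time: 18.28
position: [0.6472, -0.0605, 0.0682]
tool_rot: [0.725, -0.689, -0.0, -0.0]
ft_force: [0.3, 1.1, 5.1]
grip_width: 0.0116
```

```bash
python3 - <<'E'
from h import *
im=camera("wrist");cv2.imwrite("pics/w17.png",im[:,:,::-1])
im=camera("scene")[190:320,130:290];cv2.imwrite("pics/s17.png",cv2.resize(im[:,:,::-1],None,fx=4,fy=4,interpolation=cv2.INTER_CUBIC))
go([.6473,-.0602,.066],-87.5)
E
```

```text
t 18.38 pos [ 0.6472 -0.0604  0.0681] yaw -87.09 tilt [0.0006 0.0002] F [ 1.1 -0.1  5.4] w 0.0118
  -> [0.6473, -0.0602, 0.066] offset [-0.02 -0.02  0.21] rotz 0.4
```

View pics/w17.png

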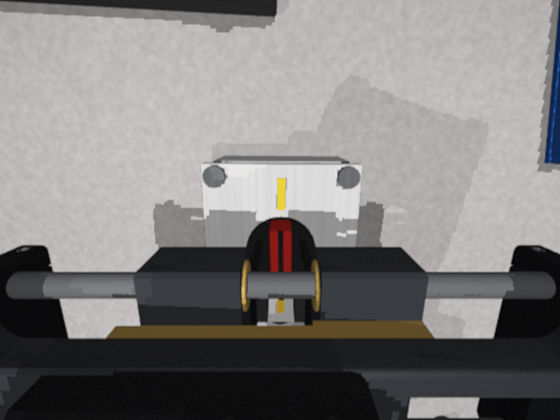

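View pics/s17.png

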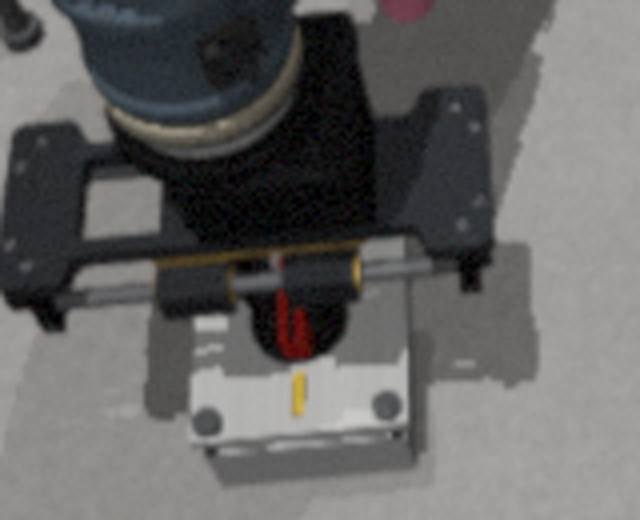

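The slot (281,240) and the front mark (281,193) line up. The tool is pressing with about 5 N, so I'll ease off upward a little and hold to make sure step 2 counts.

>>> {"method": "drive_tool", "body": {
  "plan": [
    {"offset":[0,0,-0.1],"delta_rot":[0,0,0.4],"jaw":0.8},
    {"offset":[0,0,-0.15],"delta_rot":[0,0,0.4],"jaw":0.8},
    {"offset":[0,0,-0.15],"delta_rot":[0,0,0.4],"jaw":0.8},
    {"offset":[0,0,-0.15],"delta_rot":[0,0,0.4],"jaw":0.8},
    {"offset":[0,0,-0.15],"delta_rot":[0,0,0.4],"jaw":0.8},
    {"offset":[0,0,-0.15],"delta_rot":[0,0,0.4],"jaw":0.8},
    {"offset":[0,0,-0.15],"delta_rot":[0,0,0.4],"jaw":0.8},
    {"offset":[0,0,-0.15],"delta_rot":[0,0,0.4],"jaw":0.8}
  ]
}}

```text
time: 19.05
position: [0.6471, -0.0605, 0.0683]
tool_rot: [0.722, -0.692, -0.0, -0.0]
ft_force: [4.6, 0.6, -8.0]
grip_width: 0.0119
```

>>> {"method": "drive_tool", "body": {
  "plan": [
    {"offset":[0,0,0],"delta_rot":[0,0,0],"jaw":0.8},
    {"offset":[0,0,0.1],"delta_rot":[0,0,0],"jaw":0.8},
    {"offset":[0,0,0.3],"delta_rot":[0,0,0],"jaw":0.8},
    {"offset":[0,0,0.5],"delta_rot":[0,0,0],"jaw":0.8},
    {"offset":[0,0,0.7],"delta_rot":[0,0,0],"jaw":0.8},
    {"offset":[0,0,0.9],"delta_rot":[0,0,0],"jaw":0.8},
    {"offset":[0,0,1.1],"delta_rot":[0,0,0],"jaw":0.8},
    {"offset":[0,0,1.1],"delta_rot":[0,0,0],"jaw":0.8}
  ],
  "squeeze": 40
}}

```text
time: 19.72
position: [0.6472, -0.0606, 0.0605]
tool_rot: [0.722, -0.692, 0.0, -0.0]
ft_force: [0.0, 3.0, 12.2]
grip_width: 0.0115
```

```bash
python3 - <<'E'
from h import *
go([.6473,-.0602,.0602],-87.5)
E
```

```text
t 19.72 pos [ 0.6472 -0.0606  0.0605] yaw -87.53 tilt [0.0002 0.0005] F [ 0.   3.  12.2] w 0.0115
  -> [0.6473, -0.0602, 0.0602] offset [-0.03 -0.01  0.03] rotz -0.0
```

>>> {"method": "drive_tool", "body": {
  "plan": [
    {"offset":[0,0,0.1],"delta_rot":[0,0,0],"jaw":0.8},
    {"offset":[0,0,0.2],"delta_rot":[0,0,0],"jaw":0.8},
    {"offset":[0,0,0.25],"delta_rot":[0,0,0],"jaw":0.8},
    {"offset":[0,0,0.25],"delta_rot":[0,0,0],"jaw":0.8},
    {"offset":[0,0,0.25],"delta_rot":[0,0,0],"jaw":0.8},
    {"offset":[0,0,0.25],"delta_rot":[0,0,0],"jaw":0.8},
    {"offset":[0,0,0.25],"delta_rot":[0,0,0],"jaw":0.8},
    {"offset":[0,0,0.25],"delta_rot":[0,0,0],"jaw":0.8}
  ]
}}

```text
time: 20.38
position: [0.6472, -0.0605, 0.06]
tool_rot: [0.722, -0.692, 0.0, -0.0]
ft_force: [-2.6, 2.9, 19.8]
grip_width: 0.0115
```

```bash
python3 - <<'E'
from h import *
im=camera("wrist");cv2.imwrite("pics/w18.png",im[:,:,::-1])
im=camera("scene")[190:320,130:290];cv2.imwrite("pics/s18.png",cv2.resize(im[:,:,::-1],None,fx=4,fy=4,interpolation=cv2.INTER_CUBIC))
im=camera("top");cv2.imwrite("pics/t18.png",cv2.resize(im[130:280,220:420,::-1],None,fx=4,fy=4,interpolation=cv2.INTER_CUBIC))
go([.6473,-.0602,.066],-87.5)
E
```

```text
t 20.53 pos [ 0.6472 -0.0605  0.06  ] yaw -87.51 tilt [-0.0001  0.001 ] F [-3.3  3.  19.6] w 0.0116
  -> [0.6473, -0.0602, 0.066] offset [-0.03 -0.01 -0.6 ] rotz -0.0
```

View pics/w18.png

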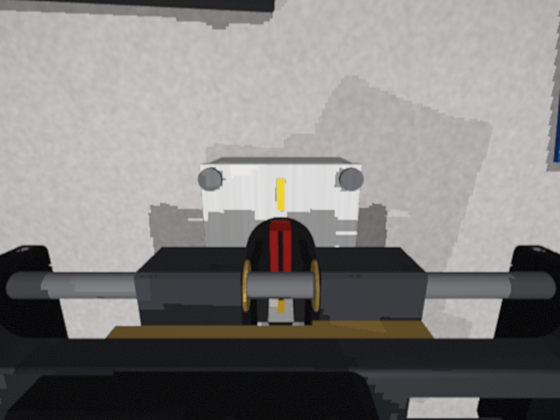

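View pics/s18.png

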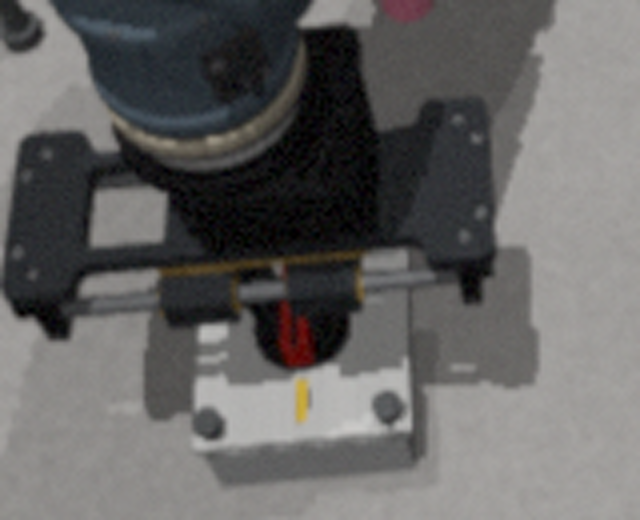

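View pics/t18.png

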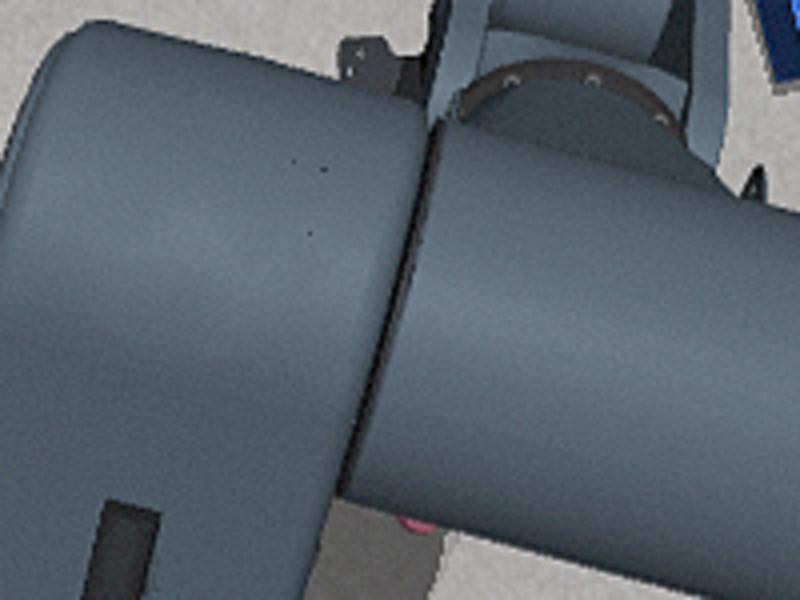

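The plate now sits on the frame with no gap. The TCP stopped at z=0.0600, 8.3 mm below its starting height, at 19.6 N. The slot and mark line up at u=281, so I'm handing in.

```bash
python3 - <<'E'
from h import *
go([.6473,-.0602,.06],-87.5)
print(hand_in())
E
```

```text
t 20.53 pos [ 0.6472 -0.0605  0.06  ] yaw -87.51 tilt [-0.0001  0.001 ] F [-3.3  3.  19.6] w 0.0116
  -> [0.6473, -0.0602, 0.06] offset [-0.03 -0.01  0.  ] rotz -0.0
the job is handed in; nothing more can be done
None
```

I handed the job in at 20.5 s, with all three parts done and the arm still holding the cover down. `hand_in()` gave no verdict.

- **Bushes:** I carried both loose bushes upright to the lane's mouth, then pushed them in with the fingers shut until they stopped at about 9 N. The last bush's centre works out at about 74 mm in front of the stop. A later wrist picture shows it half out from under the cover.
- **Fastener:** I gripped the wing and turned it about 56° clockwise. The slot and the front yellow mark line up in the wrist picture, and the gripper heading agrees with the cassette's measured direction to within about 0.5°. Before pressing, I eased upward and held, so the cover was still raised.
- **Cover:** I pressed it down by its wing, gripping at 40 N. The tool stopped 8.3 mm below where it started, with 19.6 N on it, and the scene picture shows no gap between plate and frame.

**What didn't go to plan or couldn't be checked:**
- **Slip in the grip:** the second bush slid back in the fingers during the first push, probably because I was pressing it onto the bench. The push with shut fingers corrected this.
- **Camera disagreement:** the views differed by up to about 3 mm sideways on the cassette, so I lined up with close wrist pictures instead.
- **Not seen at the end:** the arm hid the bushes in the last pictures, so the file was not seen again after the turn and press. I also did not measure the parts that were to be left alone; no move was planned to touch them.

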